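# Clamp a sherd in the measuring board

### The job

Swing the red cam lever to free the carriage of the measuring board, push the carriage against the sherd so that the sherd slides up to the blue sprung end pad and presses it about half way in (never to its end), then swing the lever fully back to lock the carriage, so that the sherd stays held. Keep the sherd flat on the board and leave the other sherds on the desk alone.

Things in the scene. Friction and masses are not known exactly. Their poses are not given: they have to be found in the camera images.
- board: Grey measuring board fixed to the desk, 145 x 385 mm, top 15 mm above the desk. Origin on the desk plane; in its frame it reaches x -80 to +65, y -205 to +180 mm. Its y axis is the slide direction, from carriage to sprung pad; x points roughly away from the robot. On it: aluminium guide rail (x +50 to +66, y -200 to +10 mm, top 49 mm above the desk), grey end block (y +148 to +178 mm).
- carriage (a joint): Carriage position along the board's +y (m), -0.050 to +0.105, growing towards the sherd and pad. Free, it slides against about 7 N of friction and stays where left, also against the pad's spring; locked, it holds 30 N. Grey bed 94 mm wide (x -49 to +45), 70 mm long, with blue 10 mm plates across front and rear, 16 to 56 mm above the desk.
- cam_lever (a joint): Angle of the red lever on the carriage (rad) about a vertical pin: 0 = locked, pointing along the board's -y (away from the pad); 1.57 = free, pointing along the board's -x (to the robot's side). Clockwise from above frees it. Needs about 0.1 N m (1 N at its end), has stops at both ends, stays where left. The brake bites below about 0.6, fully at 0. Push its end sideways.
- end_pad (a joint): How far the sprung pad is pushed in along the board's +y (m): 0 at rest, full travel 0.016; spring 0.6 N at rest to 5.4 N at full travel. A blue plate 100 mm wide, 12 mm thick, 16 to 56 mm above the desk, on a middle rod that is yellow for 18 mm behind the plate, then red for the last 8 mm before the grey end block: half way in, the red has just vanished.
- lever_tip (a point): Middle of the lever's rounded end, 92 mm from the pivot, 71 mm above the desk. The lever bar is 14 mm wide and 12 mm high (65 to 77 mm above the desk), with open space under its outer part.
- lever_pivot (a point): The lever's pivot at bar height, on the carriage, at x = +34 mm of the board and 35 mm behind the carriage's front face.
- push_face (a point): Middle of the carriage's flat rear face (looks to the board's -y), 40 mm above the desk; push here, towards the board's +y.
- jaw_face (a point): Middle of the carriage's front face (looks to the board's +y), 36 mm above the desk; this face meets the sherd.
- pad_face (a point): Middle of the pad's face (looks to the board's -y), 36 mm above the desk; at rest at y = +110 mm of the board.
- sherd: The loose pale pottery fragment lying flat on the board between carriage and pad, 106 x 105 x 20 mm, about 97 to 113 mm across in any direction, about 0.13 kg. Origin at the middle of its underside, z up.
- loose_1: Loose dark brown sherd on the desk, 164 x 120 x 38 mm, a bystander. Origin at the middle of its underside.
- loose_2: Loose dark brown sherd on the desk, 186 x 97 x 32 mm, a bystander. Origin at the middle of its underside.
- loose_3: Loose brown sherd on the desk, 133 x 75 x 35 mm, a bystander. Origin at the middle of its underside.
- loose_4: Loose grey-brown sherd near the desk's front edge, 130 x 82 x 25 mm, a bystander. Origin at the middle of its underside.
Things that resemble listed ones, but are neither listed nor needed, are in the scene too. What is shaped like the sherd but pink or turquoise is not meant.

How it is judged:
By the outcome, as a careful person would: the job done as asked, in the order asked, and still so for the second after the job is handed in, with the robot touching nothing.
It also fails if it takes over 70 s, if anything falls off the work surface, if the arm or the gripper's body presses on something with over 40 N, if the wrist force passes 120 N, or if a joint passes its speed limit or range.

### The arm

A 7-joint arm with a two-finger parallel gripper is mounted at the origin on a cart in front of the work surface, level with it; the furniture and walls round the work are solid. World frame = base frame: x ahead of the robot, y to its left, z up, the work surface at z = 0. Lengths are in m, angles in rad, forces in N, time in s.
With the tool pointing down it reaches from about 0.4 to 0.85 m from the base axis. Payload 10.4 kg.
Tool frame: the origin (TCP) lies midway between the tips of the shut fingers; the grasp point (between the pads) lies 19 mm behind it; z points along the fingers, y is the line along which they close (so a half turn about z gives the same grasp; the last joint's range is limited). The gripper opens to 87 mm and grips with 3 to 60 N. Pads are 19 mm wide; open, the fingers measure 117 mm over their backs; the gripper's body (75 mm by 190 mm) begins 51 mm behind the grasp point.
Start: joints at [-1.352, 0.332, -0.065, 1.46, 0.022, 1.35, -0.088], TCP at [0.15, 0.607, 0.223] pointing down, gripper open.
Joint ranges: [-2.6, 2.6], [-0.5, 2.12], [-1.47, 1.34], [0.16, 2.42], [-1.27, 4.41], [0.06, 2.06], [-2.6, 2.6]. Speed limits (rad/s): [2.22, 2.22, 2.79, 2.79, 3.14, 3.14, 3.14].

### API

Orientations are given as a unit quaternion [x, y, z, w].
In Python, from bench import r gives the robot as it stands.
- The arm moves only by the tool arm_command, never from a script. Its argument "moves" is one flat list of numbers, 4 for each row, row after row: the shift along the tool's x, y, z in cm, then the turn about the tool's z in degrees. A call has 1 to 12 rows; each row shifts and turns the commanded pose from where the row before left it, along the tool's axes as they then stand; what a row does not reach is not made up. A row lasts 1/12 s, in which the tool goes at most 41.7 mm and 7.16 degrees, less where a joint would pass 70% of its speed; a pose out of reach is approached as far as the arm can. A call with a gripper value outside its range is refused whole. "fingers" is the opening in per cent of the stroke, from 0 (shut) to 100 (fully open), set as the call begins (left out, the last holds). The fingers move at their own pace and stop on an object; "squeeze" is the grip in N (left out, the last holds). Time passes only in rows, so rows that do not move let the fingers close. It gives the time, the measured TCP pose, the force, the opening and the grip force at its end, in the units of the state.
- r.read_state(): the state, without advancing time (a new reading comes with each control period).
- r.camera(name): name is "scene" or "side" or "wrist"; returns the picture (384x512x3 uint8, red, green, blue); there is no depth.
- r.camera_info(name): a dict with "fx", "fy", "cx", "cy" (pixels), "k1" (the pictures are not rectified: a ray, as slopes to the right and down, at radius r is drawn at 1 + k1 r^2 times it, then the intrinsics apply), "origin" and "attitude" of the camera in the world. Camera axes: x right, y up, looking along -z (the intrinsics and any distortion apply to the point x, -y, -z); pixel columns grow to the right and rows downward; lengths in m; the calibration is good to about 2 mm. A picture is of the moment at which its call begins: read the wrist's pose just before it. camera_info takes no time and is no camera call; for the wrist camera it gives the pose at the moment of the call.
- r.close_job(): hands the job in; it is judged then, once.
The state is a dict: "time": time; "joint_positions": joint angles; "joint_vel": joint speeds; "joint_torque": joint torques, N m; "ee_pos": TCP position; "eef_rot": TCP orientation; "ft_force": force on the tool from outside, world axes, zero at the start; "torque": the same for the moment, N m; "width": finger opening in m; "grip_force": force on a finger pad.
Only numpy, scipy, OpenCV 4.12 (cv2) and the standard library are available. Lean on these libraries where they do the work, as an engineer would, in place of code of your own. Each camera call takes 0.05 s, during which the arm holds its last target. There are 200 camera calls.

## Working session

There is one attempt and no reset: what is moved stays moved. The work goes in short steps, Python scripts to look and compute and a tool call to move; the robot and the scene stay as the last step left them, time stands still between calls to the robot, and variables do not carry over. Pictures are saved under pics/ and viewed, at most 12 in all, crops included, and the job is handed in when it is done.

Besides the shell and the picture viewer there is one more tool, called after "Request:" as name(argument=value, ...) on one line, values as JSON. arm_command: Moves the arm, as the interface text tells. Its arguments: {"type":"object","properties":{"moves":{"type":"array"},"fingers":{"type":"number"},"squeeze":{"type":"number"}},"required":["moves"]}

```bash
mkdir -p pics
cat > h.py <<'E'
import numpy as np,cv2
from bench import r
from scipy.spatial.transform import Rotation as R
def info(n):
    return r.camera_info(n)
def rot(i):
    a=np.array(i["attitude"],float)
    return a if a.shape==(3,3) else R.from_quat(a).as_matrix()
def ray(i,u,v):
    d=np.array([(u-i["cx"])/i["fx"],(v-i["cy"])/i["fy"]]);s=d.copy()
    for _ in range(20): s=d/(1+i["k1"]*(s@s))
    return np.array(i["origin"]),rot(i)@np.array([s[0],-s[1],-1])
def onz(i,u,v,z):
    o,d=ray(i,u,v);return o+d*(z-o[2])/d[2]
def proj(i,p):
    c=rot(i).T@(np.array(p)-np.array(i["origin"]));s=np.array([c[0],-c[1]])/-c[2]
    s=s*(1+i["k1"]*(s@s));return s*[i["fx"],i["fy"]]+[i["cx"],i["cy"]]
def tri(i,a,j,b):
    o,d=ray(i,*a);p,e=ray(j,*b);d/=np.linalg.norm(d);e/=np.linalg.norm(e)
    t=np.linalg.lstsq(np.c_[d,-e],p-o,rcond=None)[0]
    x,y=o+d*t[0],p+e*t[1];return (x+y)/2,np.linalg.norm(x-y)
def save(n,im): cv2.imwrite("pics/"+n,im[:,:,::-1])
E
python3 - <<'E'
from h import *
for n in("scene","side","wrist"):
    print(n,info(n)); im=r.camera(n); np.save(n+".npy",im); save(n+"0.png",im)
a=np.load("scene.npy");b=np.load("side.npy")
s=r.read_state();print(s["ee_pos"],s["eef_rot"],s["ft_force"],s["width"],s["time"])
E
```

```text
scene {'fx': 472.0095950546524, 'fy': 472.0095950546524, 'cx': 253.4471939856006, 'cy': 199.4654763198291, 'k1': -0.10994869839529485, 'origin': array([-0.26770605, -0.97485815,  0.81467273]), 'attitude': array([ 0.4641205 , -0.15510064, -0.30067564,  0.81861475])}
side {'fx': 489.69487621707975, 'fy': 489.69487621707975, 'cx': 254.9031779240839, 'cy': 189.68956280694007, 'k1': -0.07232519947708627, 'origin': array([ 0.25985668, -1.22886619,  0.61556642]), 'attitude': array([ 0.55039335, -0.05093149, -0.09219974,  0.82823448])}
wrist {'fx': 276.7689834234196, 'fy': 276.7689834234196, 'cx': 254.23189006993417, 'cy': 194.3289162655005, 'k1': -0.038588698005888857, 'origin': array([0.0717446 , 0.62531282, 0.38540592]), 'attitude': array([-0.11557343, -0.08994297,  0.61029507,  0.77851973])}
[0.14954882 0.60654787 0.22194728] [ 1.20589486e-01  9.92702316e-01 -5.32545984e-04 -6.20838051e-05] [-0.94871952  0.20979471 -0.56582562] 0.08708521408460451 0.15
```

View pics/scene0.png

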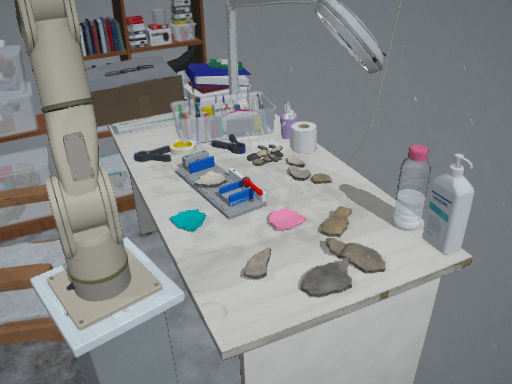

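View pics/side0.png

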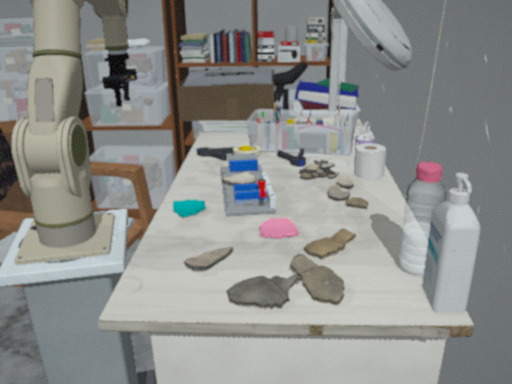

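The scene view shows the board around pixel (220,185), with the red lever near (252,187). The turquoise and pink sherds are decoys. The side view has the board near (245,190). Next I'll enlarge both.

Run:
```python
from h import *
a=np.load("scene.npy")[140:225,165:280];b=np.load("side.npy")[145:225,205:290]
A=cv2.resize(a,None,fx=6,fy=6,interpolation=cv2.INTER_CUBIC)[:, :690]
B=cv2.resize(b,None,fx=6,fy=6,interpolation=cv2.INTER_CUBIC)
save("cs.png",A);save("cb.png",B)
for n,z in(("scene",.071),("side",.071)):
    im=np.load(n+".npy");i=info(n)
    h=cv2.cvtColor(im,cv2.COLOR_RGB2HSV)
    for nm,m,zz in(("red",((h[...,0]<6)|(h[...,0]>174))&(h[...,1]>170)&(h[...,2]>90),.071),("blue",(h[...,0]>100)&(h[...,0]<118)&(h[...,1]>150)&(h[...,2]>60),.056)):
        k,l,st,c=cv2.connectedComponentsWithStats(m.astype(np.uint8))
        for q in range(1,k):
            if st[q,4]>8: print(n,nm,st[q],c[q].round(1),onz(i,*c[q],zz).round(3))
```

```text
scene red [130  16  13   8  67] [136.4  19.7] [1.668 3.035 0.071]
scene red [106  20   8  32  77] [109.7  36.2] [1.2   2.564 0.071]
scene red [157  25   4   4  14] [158.4  26.7] [1.635 2.577 0.071]
scene red [243 179  20  16 104] [252.6 186.3] [0.542 0.04  0.071]
scene blue [110  21   4   4  11] [111.2  22.3] [1.498 3.201 0.056]
scene blue [111  27   6  24  49] [113.8  38.3] [1.217 2.533 0.056]
scene blue [186  64  42  21 340] [204.6  70.7] [1.2   1.274 0.056]
scene blue [239  68  11   7  36] [243.4  71.9] [1.342 1.095 0.056]
scene blue [241 147   4   6  20] [242.6 149.5] [0.707 0.299 0.056]
scene blue [189 156  25  17 259] [201.1 164.2] [0.523 0.305 0.056]
scene blue [220 181  23  13 145] [230.7 186.9] [0.503 0.105 0.056]
scene blue [229 188  26  18 253] [241.2 196.1] [0.493 0.037 0.056]
side red [237  33   4  29  63] [238.5  46.7] [1.099 3.491 0.071]
side red [262  32  10   5  39] [266.8  34.5] [1.636 4.589 0.071]
side red [259 181   7  16  65] [261.9 187.9] [0.542 0.042 0.071]
side blue [242  41   2   8  14] [242.4  44.5] [1.194 3.795 0.056]
side blue [298  83  30   9 149] [312.5  86.8] [1.176 1.497 0.056]
side blue [341  90  16   6  50] [348.8  92.2] [1.32  1.295 0.056]
side blue [230 160  28  11 274] [243.1 165.1] [0.533 0.285 0.056]
side blue [298 160   5   6  21] [300.3 162.2] [0.725 0.264 0.056]
side blue [234 184  26  16 356] [246.2 191.3] [0.5   0.063 0.056]
```

View pics/cs.png

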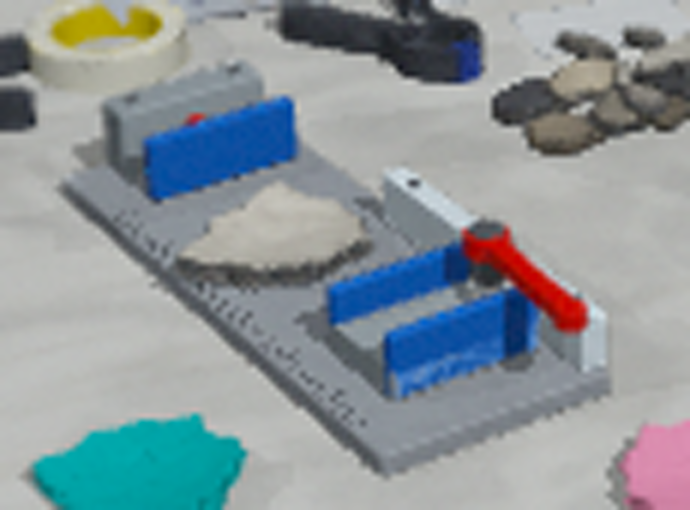

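View pics/cb.png

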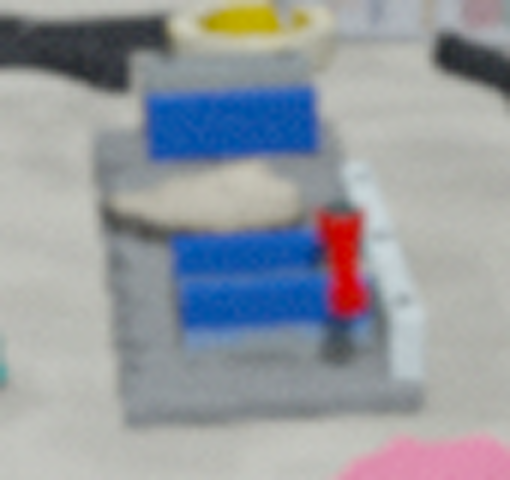

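The crops show the lever locked. In the scene crop its pivot is at (487,235) and its tip at (572,308). The board's corners are at (65,187), (388,460) and (608,375). The sherd lies between the carriage and the pad.

Run:
```python
from h import *
i=info("scene");j=info("side")
f=lambda u,v:(165+u/6-.4,140+v/6-.4)
g=lambda u,v:(205+u/6-.4,145+v/6-.4)
P=lambda n,u,v,z:print(n,onz(i,*f(u,v),z).round(4))
Q=lambda n,u,v,z:print(n,"side",onz(j,*g(u,v),z).round(4))
P("C -80,+180",65,185,.015);P("C -80,-205",388,462,.015);P("C 65,-205",608,373,.015)
P("pivot",487,230,.077);P("tip",575,310,.073)
P("padL",145,142,.056);P("padR",292,98,.056)
P("jawL top",330,290,.056);P("rearL top",386,342,.056);P("rearR",530,300,.056)
Q("C -80,+180",97,132,.015);Q("C -80,-205",127,415,.015);Q("C 65,-205",420,402,.015)
Q("padL",148,95,.056);Q("padR",315,87,.056);Q("rearL",180,283,.056);Q("tip",348,298,.073);Q("pivot",342,213,.077);Q("jawL",172,238,.056)
P("sherd L",180,262,.03);P("sherd R",370,240,.03);P("near",270,280,.015)
```

```text
C -80,+180 [0.4672 0.3964 0.015 ]
C -80,-205 [0.4305 0.0199 0.015 ]
C 65,-205 [0.5713 0.0103 0.015 ]
pivot [0.5536 0.0889 0.077 ]
tip [ 0.5382 -0.0029  0.073 ]
padL [0.4941 0.3409 0.056 ]
padR [0.5933 0.3296 0.056 ]
jawL top [0.4724 0.1238 0.056 ]
rearL top [0.4622 0.0602 0.056 ]
rearR [0.5456 0.0434 0.056 ]
C -80,+180 side [0.473  0.4015 0.015 ]
C -80,-205 side [0.4302 0.0135 0.015 ]
C 65,-205 side [ 0.5677 -0.0064  0.015 ]
padL side [0.4958 0.3437 0.056 ]
padR side [0.5912 0.3326 0.056 ]
rearL side [0.4666 0.0688 0.056 ]
tip side [ 0.5331 -0.0075  0.073 ]
pivot side [0.5517 0.0871 0.077 ]
jawL side [0.4726 0.1268 0.056 ]
sherd L [0.4529 0.2448 0.03  ]
sherd R [0.5487 0.1925 0.03  ]
near [0.4936 0.2155 0.015 ]
```

Request:
arm_command(moves=[0,0,0,-4,0,0,0,-3.9,-2.4,-2.8,0,0,-2.4,-2.8,0,0,-2.4,-2.8,0,0,-2.4,-2.8,0,0,-2.4,-2.8,0,0,-2.4,-2.8,0,0,-2.4,-2.8,0,0,-2.4,-2.8,0,0,-2.4,-2.8,0,0,-2.4,-2.8,0,0], fingers=0)

```text
time: 1.15
ee_pos: [0.3599, 0.3017, 0.2225]
eef_rot: [0.052, 0.999, 0.0, -0.0]
ft_force: [1.9, 1.1, 0.9]
width: 0.015
grip_force: 0.0
```

Request:
arm_command(moves=[-2.4,-2.8,0,0,-2.4,-2.8,0,0,-2.4,-2.8,0,0,-2.4,-2.8,0,0,-2.4,-2.8,0,0,-2.4,-2.8,0,0,-2.4,-2.8,0,0,-2.4,-2.8,0,0,-2.4,-2.8,0,0,-2.1,-2.2,0,0,0,0,0,0])

```text
time: 2.07
ee_pos: [0.5685, -0.0001, 0.2223]
eef_rot: [0.055, 0.998, -0.002, 0.0]
ft_force: [0.4, -0.8, -0.1]
width: 0.0004
grip_force: 0.0
```

```bash
cat >> h.py <<'E'
O=np.array([.531,.2124]);bx=np.array([.9947,-.103]);by=np.array([.103,.9947])
def B(p): d=np.array(p)[:2]-O; return np.round([d@bx*1000,d@by*1000],1)
E
python3 - <<'E'
from h import *
s=r.read_state();print(s["ee_pos"],s["eef_rot"],B(s["ee_pos"]),s["ft_force"],s["width"],s["time"])
i=info("wrist");im=r.camera("wrist");np.save("w1.npy",im);save("w1.png",im);print(i)
E
```

```text
[ 5.68501443e-01 -5.98889315e-05  2.22287240e-01] [ 5.54648158e-02  9.98459361e-01 -1.52606726e-03  4.78350961e-04] [  59.2 -207.5] [ 0.36711935 -0.81302481 -0.13706508] 0.0004060994003883763 2.0667
{'fx': 276.7689834234196, 'fy': 276.7689834234196, 'cx': 254.23189006993417, 'cy': 194.3289162655005, 'k1': -0.038588698005888857, 'origin': array([0.4886753 , 0.00880933, 0.3857683 ]), 'attitude': array([-0.11043659, -0.09700395,  0.65991823,  0.73681878])}
```

View pics/w1.png

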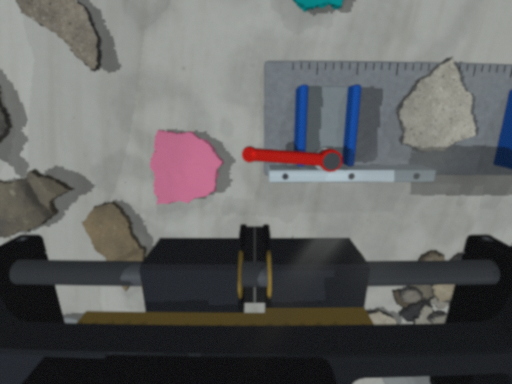

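The wrist view shows the tip at (249,154), the pivot at (331,159), the plates at x≈301 and 354, the board's corner at (265,62) and the sherd at (438,108).

Run:
```python
from h import *
i=info("wrist")
for n,u,v,z in(("tip",249,154,.077),("pivot",331,159,.08),("corner -80,-205",265,62,.015),("corner 65,-205",266,183,.015),("rear plate top L",302,86,.056),("front L",355,86,.056),("edge far -80",505,66,.015),("sherd left",400,120,.03),("sherd right",475,125,.03),("rail",271,176,.049),("rail end",434,176,.049)):
    p=onz(i,u,v,z);print(n,p.round(4),B(p))
```

```text
tip [5.33e-01 1.00e-04 7.70e-02] [  23.9 -211. ]
pivot [0.5479 0.0904 0.08  ] [  29.4 -119.6]
corner -80,-205 [0.4312 0.0303 0.015 ] [ -80.5 -191.4]
corner 65,-205 [0.5846 0.0166 0.015 ] [  73.5 -189.2]
rear plate top L [0.4666 0.067  0.056 ] [ -49.1 -151.3]
front L [0.4726 0.1264 0.056 ] [-49.2 -91.6]
edge far -80 [0.4637 0.3348 0.015 ] [-79.5 114.9]
sherd left [0.5173 0.1919 0.03  ] [-11.5 -21.8]
sherd right [0.5329 0.2902 0.03  ] [-6.2 77.6]
rail [0.5674 0.0232 0.049 ] [  55.7 -184.5]
rail end [0.5893 0.2286 0.049 ] [56.3 22.2]
```

Request:
arm_command(moves=[0,0.5,2.5,0,0,0,3,0,0,0,3,0,0,0,3,0,0,0,2.5,0,0,0,1.8,0,0,0,0,0])

```text
time: 2.7
ee_pos: [0.564, 0.0126, 0.0607]
eef_rot: [0.051, 0.999, -0.0, -0.003]
ft_force: [-1.1, 0.4, -0.6]
width: 0.0005
grip_force: 0.0
```

Request:
arm_command(moves=[0.9,0,0,0,0.9,-0.1,0,0,0.9,-0.1,0,0,1,0.1,0,0,1,0.1,0,0,1,0.4,0,0,1,0.4,0,0,0,0,0,0])

```text
time: 3.37
ee_pos: [0.4994, 0.0277, 0.0647]
eef_rot: [0.051, 0.999, 0.001, -0.0]
ft_force: [0.4, -0.2, 0.5]
width: 0.0004
grip_force: 0.0
```

Request:
arm_command(moves=[0.7,0.2,0,0,0.7,0.3,0,0,0.7,0.9,0,0,0.7,0.9,0,0,0.4,0.9,0,0,0.4,0.9,0,0,0,0,0,0])

```text
time: 3.95
ee_pos: [0.4691, 0.0728, 0.0644]
eef_rot: [0.051, 0.999, 0.0, -0.0]
ft_force: [0.1, 0.4, -0.2]
width: 0.0004
grip_force: 0.0
```

```bash
cat >> h.py <<'E'
O=np.array([.5325,.2245])
E
python3 - <<'E'
from h import *
s=r.read_state();print(B(s["ee_pos"]),s["ee_pos"],s["ft_force"],s["time"])
i=info("wrist");im=r.camera("wrist");np.save("w2.npy",im);save("w2.png",im)
h=cv2.cvtColor(im,cv2.COLOR_RGB2HSV);m=((h[...,0]<6)|(h[...,0]>174))&(h[...,1]>170)&(h[...,2]>90)
v,u=np.nonzero(m);print(len(u),u.min(),u.max(),v.min(),v.max())
E
```

```text
[ -47.5 -157.4] [0.46908024 0.07281739 0.06440281] [ 0.07454953  0.410554   -0.23000644] 3.95
451 272 299 218 237
```

View pics/w2.png

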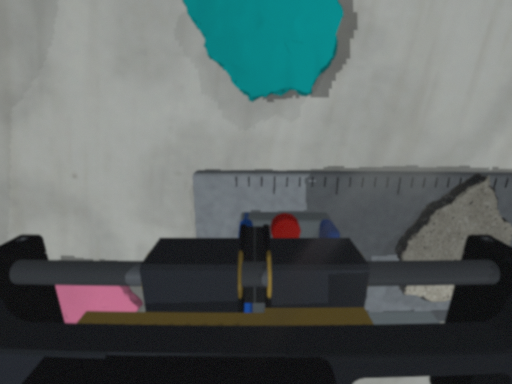

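The lever's red end is at (285,228), now pointing to the robot's side. The finger is just to its left, and the sherd is unmoved.

Run:
```python
from h import *
i=info("wrist")
for u,v,z in((285,228,.077),(272,228,.077),(196,173,.015),(430,297,.03),(330,225,.056)): print(B(onz(i,u,v,z)))
```

```text
[ -60.7 -140.6]
[ -60.7 -148.3]
[ -80.2 -204.7]
[25.1 -6.9]
[ -53.6 -107.7]
```

Request:
arm_command(moves=[0,0.4,0,0,0,0.3,0,0,0,0.2,0,0,0,0,0,0])

```text
time: 4.33
ee_pos: [0.4706, 0.079, 0.0643]
eef_rot: [0.052, 0.999, -0.001, -0.0]
ft_force: [-1.4, -2.2, 0.8]
width: 0.0002
grip_force: 1.6
```

Request:
arm_command(moves=[0,-2,0,0,0,-2.3,0,0,-2.2,0,0,0,-2.3,0,0,0,0,0,1.4,0,0,0,1.4,0,0,0,0,0])

```text
time: 4.92
ee_pos: [0.5098, 0.032, 0.0344]
eef_rot: [0.052, 0.999, -0.0, -0.002]
ft_force: [-1.0, -0.2, 0.1]
width: 0.0003
grip_force: 0.0
```

Run:
```python
from h import *
s=r.read_state();print(B(s["ee_pos"]),s["ee_pos"],s["ft_force"],s["time"])
```

```text
[  -2.7 -193.8] [0.50984195 0.03204926 0.03436497] [-0.99761665 -0.16725162  0.07001309] 4.9167
```

Request:
arm_command(moves=[0,1,0,0,0,1,0,0,0,1,0,0,0,1,0,0,0,1,0,0,0,1,0,0,0,0.8,0,0,0,0.8,0,0,0,0.8,0,0,0,0.8,0,0,0,0.8,0,0,0,0,0,0])

```text
time: 5.92
ee_pos: [0.5217, 0.1332, 0.0371]
eef_rot: [0.051, 0.999, -0.0, 0.0]
ft_force: [-0.2, -0.1, -0.6]
width: 0.0002
grip_force: 0.5
```

Run:
```python
from h import *
s=r.read_state();print(B(s["ee_pos"]),s["ee_pos"],s["ft_force"],s["time"])
a=r.camera("scene");np.save("s3.npy",a);b=r.camera("side");w=r.camera("wrist")
A=cv2.resize(a[140:225,165:280],None,fx=4,fy=4,interpolation=cv2.INTER_CUBIC)
b=cv2.resize(b[145:230,205:290],None,fx=4,fy=4,interpolation=cv2.INTER_CUBIC)
save("c3.png",np.vstack([np.hstack([A,b])[:340],cv2.resize(w[140:310,112:],(800,340))[:255]]))
```

```text
[ -1.4 -92. ] [0.52167102 0.13316764 0.03711076] [-0.15513992 -0.10761852 -0.57698218] 5.9167
```

View pics/c3.png

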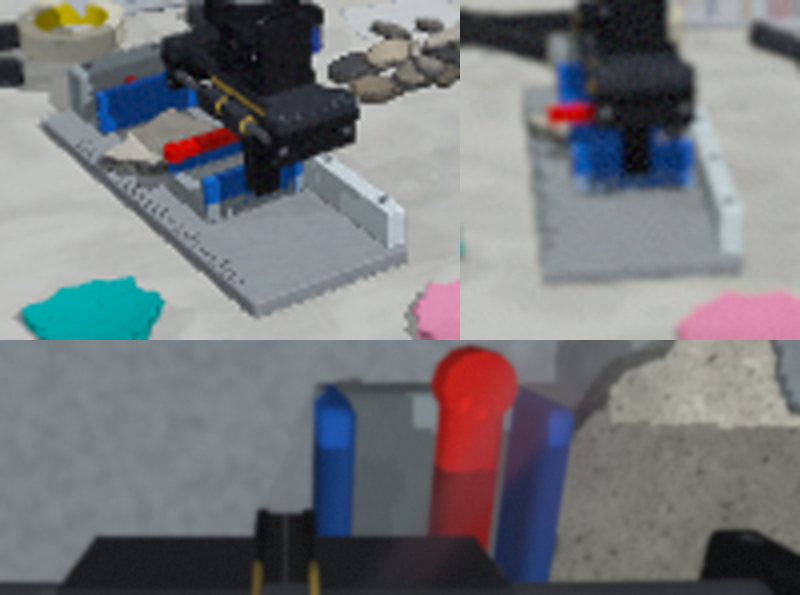

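The carriage now touches the sherd, with the lever free and clear. The rod's red is still visible. I'll advance closer and then measure the pad.

Request:
arm_command(moves=[0,0.6,0,0,0,0.6,0,0,0,0.6,0,0,0,0.4,0,0,0,0.2,0,0,0,0,0,0])

```text
time: 6.57
ee_pos: [0.524, 0.1548, 0.0372]
eef_rot: [0.052, 0.999, -0.0, -0.0]
ft_force: [-1.5, -6.1, 4.3]
width: 0.0006
grip_force: 3.3
```

Run:
```python
from h import *
s=r.read_state();print(B(s["ee_pos"]),s["ee_pos"],s["ft_force"],s["time"])
a=r.camera("scene");w=r.camera("wrist");np.save("s4.npy",a);np.save("w4.npy",w)
A=cv2.resize(a[140:190,165:245],None,fx=6,fy=6,interpolation=cv2.INTER_CUBIC)
b=cv2.resize(w[150:260,252:],(800,338),interpolation=cv2.INTER_CUBIC)[:300]
A=cv2.copyMakeBorder(A,0,0,0,320,cv2.BORDER_CONSTANT)
save("c4.png",np.vstack([A,b]))
```

```text
[ -1.3 -70.2] [0.52395448 0.15477847 0.03721972] [-1.53423599 -6.11641694  4.25200932] 6.5667
```

View pics/c4.png

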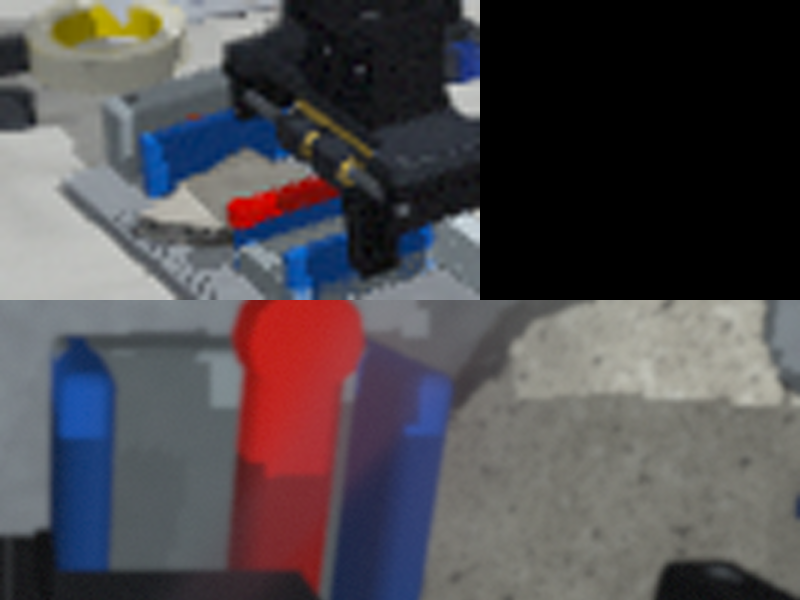

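The sherd's far end is about at the pad, at the wrist image's right edge, and red is still seen at the rod. I'll push a bit more, then raise the wrist for a proper look.

Request:
arm_command(moves=[0,0.3,0,0,0,0.3,0,0,0,0.1,0,0,0,0,0,0])

```text
time: 7.0
ee_pos: [0.5245, 0.1608, 0.0372]
eef_rot: [0.053, 0.999, -0.001, -0.0]
ft_force: [-3.4, -9.4, 6.9]
width: 0.0004
grip_force: 4.8
```

```bash
cat >> h.py <<'E'
def redspot(a):
    h=cv2.cvtColor(a,cv2.COLOR_RGB2HSV)[154:164,190:206]
    m=((h[...,0]<8)|(h[...,0]>172))&(h[...,1]>90); return int(m.sum()),int(h[...,1][m].sum())
E
python3 - <<'E'
from h import *
s=r.read_state();print(B(s["ee_pos"]),s["ee_pos"],s["ft_force"],s["time"])
a=r.camera("scene");np.save("s5.npy",a);print([redspot(q) for q in(np.load("scene.npy"),np.load("s3.npy"),np.load("s4.npy"),a)])
def padx(q): # left edge column of pad plate and top
    h=cv2.cvtColor(q,cv2.COLOR_RGB2HSV);m=(h[...,0]>100)&(h[...,0]<120)&(h[...,1]>150)&(h[...,2]>60);m=m[150:176,180:198]
    v,u=np.nonzero(m);return u.min()+180,len(u),v.mean()+150,u.mean()+180
print([padx(q) for q in(np.load("scene.npy"),np.load("s4.npy"),a)])
E
```

```text
[ -1.4 -64.2] [0.52453998 0.16075234 0.03715833] [-3.35260998 -9.3547834   6.94827034] 7.0
[(3, 458), (3, 499), (2, 264), (0, 0)]
[(np.int64(189), 91, np.float64(166.4945054945055), np.float64(193.1978021978022)), (np.int64(188), 92, np.float64(165.69565217391303), np.float64(192.67391304347825)), (np.int64(188), 96, np.float64(164.98958333333334), np.float64(192.38541666666666))]
```

Request:
arm_command(moves=[0,-1,0,0,0,-1,0,0,0,0,-4,0,0,0,-4,0,0,0,-4,0,-0.6,3.6,0,0,-0.6,3.6,0,0,-0.6,3.6,0,0,-0.6,3.6,0,0,-0.6,3.6,0,0,0,2.4,0,0,0,0,0,0])

```text
time: 8.05
ee_pos: [0.5719, 0.349, 0.1557]
eef_rot: [0.049, 0.999, 0.001, -0.001]
ft_force: [-1.2, 0.7, -0.1]
width: 0.0005
grip_force: 0.0
```

Run:
```python
from h import *
s=r.read_state();print(B(s["ee_pos"]),s["ee_pos"],s["ft_force"],s["time"])
w=r.camera("wrist");np.save("w6.npy",w);save("w6.png",cv2.resize(w[0:260],(800,406),interpolation=cv2.INTER_CUBIC))
```

```text
[ 26.4 127.9] [0.57188889 0.34897706 0.15567856] [-1.22857488  0.6751424  -0.1003874 ] 8.05
```

View pics/w6.png

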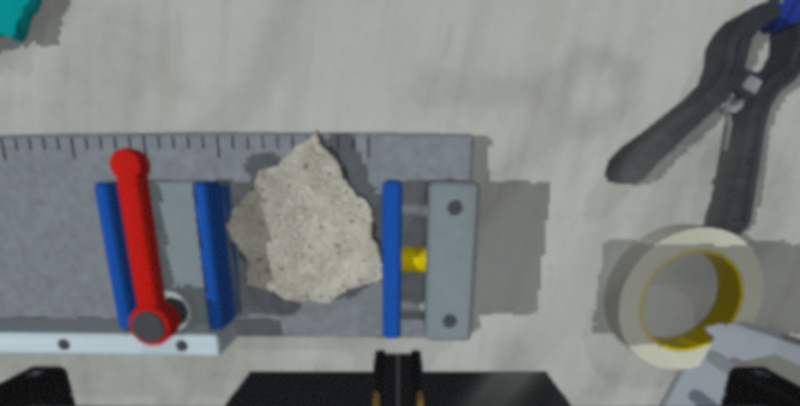

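The overhead view shows the sherd flat between the jaw and the pad. The rod is yellow only, with no red, and spans px 402–427. Next I'll measure the gap.

Run:
```python
from h import *
w=np.load("w6.npy");i=info("wrist");k=800/512;f=260/406
h=cv2.cvtColor(w,cv2.COLOR_RGB2HSV)
m=(h[...,0]>20)&(h[...,0]<35)&(h[...,1]>150);m[:,:240]=0;m[:,300:]=0
v,u=np.nonzero(m);print("yellow",u.min(),u.max(),v.min(),v.max())
row=int(v.mean());print(w[row,244:282].tolist())
for n,c,z in(("yl",u.min()-.5,.040),("yr",u.max()+.5,.040),("yr low",u.max()+.5,.036)): print(n,B(onz(i,c,row,z)))
for n,c,z in(("pad front top",383/k,.056),("pad back top",402/k,.056),("block front top",427/k,.056),("block back top",477/k,.056)): print(n,B(onz(i,c,200/1.5625,z)),B(onz(i,c,200/1.5625,.066)))
```

```text
yellow 245 271 158 322
[[84, 93, 125], [42, 74, 140], [29, 76, 155], [27, 78, 159], [29, 77, 159], [26, 76, 158], [29, 77, 158], [30, 76, 157], [29, 77, 155], [27, 73, 149], [30, 70, 139], [47, 69, 118], [83, 84, 90], [116, 107, 57], [135, 121, 16], [141, 127, 10], [141, 126, 10], [141, 126, 10], [142, 127, 10], [149, 134, 10], [169, 152, 10], [193, 172, 10], [201, 178, 10], [201, 179, 10], [197, 175, 10], [196, 174, 10], [194, 171, 10], [186, 167, 25], [163, 149, 68], [128, 127, 103], [112, 120, 122], [118, 128, 133], [120, 131, 135], [119, 130, 135], [120, 131, 136], [121, 132, 136], [119, 130, 135], [120, 132, 137]]
yl [  2.4 114.2]
yr [  2.3 141.8]
yr low [  3.1 142.1]
pad front top [-37.5 115.5] [-38.1 115.8]
pad back top [-37.6 126.8] [-38.1 126.7]
block front top [-37.6 141.7] [-38.2 141. ]
block back top [-37.8 171.4] [-38.4 169.6]
```

Both gap estimates put the pad about 10–11 mm in, slightly over half. I'll nudge the carriage back about 2.5 mm by its front plate, working above the sherd's top.

Request:
arm_command(moves=[1,-3.2,0,0,1,-3.2,0,0,1.1,-3.2,0,0,0,0,3,0,0,0,3,0,0,0,3,0,0,0,1.5,0,0,0,0.7,0,0,0,0,0])

```text
time: 8.85
ee_pos: [0.532, 0.2487, 0.0435]
eef_rot: [0.052, 0.999, -0.001, -0.001]
ft_force: [-0.2, -0.1, -0.1]
width: 0.0004
grip_force: 0.0
```

Run:
```python
from h import *
s=r.read_state();print(B(s["ee_pos"]),s["ee_pos"],s["ft_force"],s["time"])
```

```text
[-3. 24.] [0.53199963 0.24867329 0.04348288] [-0.20921565 -0.1468493  -0.11685915] 8.85
```

Request:
arm_command(moves=[0,-0.2,0,0,0,-0.1,0,0,0,0,0,0])

```text
time: 9.1
ee_pos: [0.533, 0.2477, 0.0459]
eef_rot: [0.052, 0.999, 0.001, 0.001]
ft_force: [0.2, 2.3, 0.5]
width: 0.0004
grip_force: 1.1
```

Run:
```python
from h import *
s=r.read_state();print(B(s["ee_pos"]),s["ft_force"],s["time"])
w=r.camera("wrist");np.save("w7.npy",w);i=info("wrist")
h=cv2.cvtColor(w,cv2.COLOR_RGB2HSV);m=(h[...,0]>100)&(h[...,0]<125)&(h[...,1]>140)
c=m[150:236].sum(0);print([(k,int(x)) for k,x in enumerate(c) if x>5])
```

```text
[-1.9 23.2] [0.23180097 2.33450874 0.49807938] 9.1
[(119, 12), (120, 20), (121, 27), (122, 34), (123, 42), (124, 49), (125, 55), (126, 63), (127, 66), (128, 67), (129, 67), (130, 68), (131, 68), (132, 69), (133, 69), (134, 70), (135, 70), (136, 71), (137, 71), (138, 72), (139, 72), (140, 73), (141, 73), (142, 72), (143, 70), (144, 68), (145, 65), (146, 57), (147, 48), (148, 39), (149, 30), (150, 22), (151, 13), (223, 27), (224, 59), (225, 66), (226, 68), (227, 69), (228, 70), (229, 71), (230, 72), (231, 74), (232, 75), (233, 75), (234, 75), (235, 72), (236, 71), (237, 70), (238, 69), (239, 68), (240, 62), (400, 6), (402, 8), (403, 11), (404, 13), (405, 16), (406, 16), (407, 21), (408, 23), (409, 26), (410, 31), (411, 33), (412, 35), (413, 40), (414, 42), (415, 47), (416, 50), (417, 53), (418, 58), (419, 60), (420, 64), (421, 64), (422, 64), (423, 64), (424, 65), (425, 59), (426, 55), (427, 52), (428, 51), (429, 46), (430, 42), (431, 36), (432, 30), (433, 19), (434, 16), (435, 13)]
```

Request:
arm_command(moves=[0,-0.1,0,0,0,-0.1,0,0,0,0,0,0,0,0,0,0])

```text
time: 9.48
ee_pos: [0.5329, 0.2461, 0.0455]
eef_rot: [0.052, 0.999, 0.001, 0.001]
ft_force: [1.6, 5.0, 3.3]
width: 0.0007
grip_force: 2.6
```

Request:
arm_command(moves=[0,-0.1,0,0,0,-0.05,0,0,0,0,0,0,0,0,0,0])

```text
time: 9.82
ee_pos: [0.5327, 0.2446, 0.0454]
eef_rot: [0.052, 0.999, 0.001, 0.001]
ft_force: [0.2, 4.3, 4.3]
width: 0.0005
grip_force: 2.5
```

Request:
arm_command(moves=[0,0.8,0,0,0,0,-3,0,0,0,-4,0,0,0,-4,0,-1,3.4,0,0,-1,3.4,0,0,-1.1,3.4,0,0,0,0,0,0])

```text
time: 10.48
ee_pos: [0.5734, 0.3568, 0.1526]
eef_rot: [0.049, 0.999, 0.0, -0.001]
ft_force: [-0.5, 0.6, 0.6]
width: 0.0007
grip_force: 0.0
```

Run:
```python
from h import *
s=r.read_state();print(B(s["ee_pos"]),s["ee_pos"],s["ft_force"],s["time"])
w=r.camera("wrist");np.save("w8.npy",w);i=info("wrist")
save("w8.png",cv2.resize(w[0:260],(800,406),interpolation=cv2.INTER_CUBIC))
```

```text
[ 27.1 135.8] [0.57342212 0.35676006 0.15264316] [-0.46564289  0.60940575  0.629642  ] 10.4833
```

View pics/w8.png

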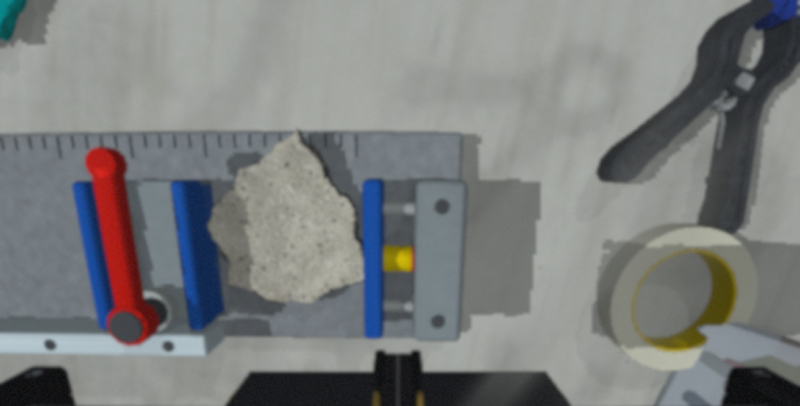

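The sherd is still held flat. The rod is yellow from 383 to 415, with at most a trace of red at the block. I'll check those pixels.

Run:
```python
from h import *
w=np.load("w8.npy");i=info("wrist");print(w[165,240:270].tolist());print(w[162,258:270].tolist())
for c,z in((245,.056),(245,.042),(265.3,.042),(265.3,.056)):print(c,z,B(onz(i,c,165,z)))
```

```text
[[28, 76, 154], [30, 74, 147], [30, 69, 135], [36, 64, 116], [68, 76, 96], [105, 101, 69], [132, 121, 40], [141, 127, 10], [144, 130, 10], [144, 129, 10], [144, 129, 10], [145, 130, 10], [149, 133, 10], [167, 149, 10], [188, 168, 10], [202, 180, 10], [203, 182, 10], [205, 183, 10], [203, 181, 10], [199, 178, 10], [194, 173, 10], [190, 166, 10], [185, 152, 10], [175, 125, 35], [150, 92, 64], [123, 96, 95], [114, 114, 119], [117, 126, 132], [119, 129, 135], [120, 132, 136]]
[[180, 160, 10], [175, 155, 10], [172, 153, 10], [170, 148, 10], [165, 136, 10], [155, 111, 31], [136, 85, 63], [117, 94, 95], [109, 111, 116], [113, 123, 128], [118, 127, 134], [118, 128, 134]]
245 0.056 [ -3.2 122.8]
245 0.042 [ -0.6 122.3]
265.3 0.042 [ -0.7 142.7]
265.3 0.056 [ -3.3 142.1]
```

About 1 mm of red shows, so the pad is about 7 mm in, which is fine. Next I'll locate the lever for the swing back.

Run:
```python
from h import *
i=info("wrist");k=512/800
for n,u,v,z in(("tip",104,161,.077),("pivot",128,324,.08),("tick corner",462,134,.015)):print(n,B(onz(i,u*k,v*k,z)))
```

```text
tip [-59.8 -26.2]
pivot [ 31.9 -26.8]
tick corner [-77.9 173.6]
```

Request:
arm_command(moves=[1.9,-3.3,0,0,1.9,-3.3,0,0,1.9,-3.3,0,0,1.9,-3.4,0,0,0,0,0,0,0,0,3,0,0,0,3,0,0,0,2,0,0,0,0.8,0,0,0,0,0])

```text
time: 11.37
ee_pos: [0.4837, 0.2241, 0.0649]
eef_rot: [0.052, 0.999, -0.001, -0.001]
ft_force: [0.2, -0.1, 0.3]
width: 0.0005
grip_force: 0.0
```

Run:
```python
from h import *
s=r.read_state();print(B(s["ee_pos"]),s["ee_pos"],s["ft_force"],s["time"])
```

```text
[-48.5  -5.5] [0.48374592 0.22406433 0.06487316] [ 0.19527002 -0.08659964  0.32069233] 11.3667
```

Request:
arm_command(moves=[0.1,-0.8,0,0,0.1,-0.8,0,0,0,-0.7,0,0,-0.1,-1,0,0,-0.2,-1,0,0,-0.4,-1,0,0,-0.5,-1,0,0,-0.7,-0.9,0,0,-0.7,-0.8,0,0,0,0,0,0])

```text
time: 12.2
ee_pos: [0.5017, 0.1407, 0.0666]
eef_rot: [0.053, 0.999, -0.0, 0.0]
ft_force: [-0.2, -0.6, -0.1]
width: 0.0004
grip_force: 0.0
```

Run:
```python
from h import *
s=r.read_state();print(B(s["ee_pos"]),s["ee_pos"],s["ft_force"],s["time"])
```

```text
[-22.  -86.5] [0.50174152 0.14067682 0.06661493] [-0.15908116 -0.6232078  -0.06751222] 12.2
```

Request:
arm_command(moves=[-0.8,-0.6,0.2,0,-0.8,-0.7,0,0,-1.1,-0.4,0,0,-1.1,-0.4,0,0,0,0,0,0])

```text
time: 12.62
ee_pos: [0.5363, 0.1188, 0.0641]
eef_rot: [0.052, 0.999, 0.0, -0.002]
ft_force: [-4.7, 2.6, 4.2]
width: 0.0004
grip_force: 2.6
```

Request:
arm_command(moves=[-0.3,0,0,0,-0.2,0,0,0,0,0,0,0,0,0,0,0])

```text
time: 12.95
ee_pos: [0.5377, 0.1187, 0.0636]
eef_rot: [0.051, 0.999, -0.0, -0.005]
ft_force: [-19.2, 3.2, 12.0]
width: 0.0002
grip_force: 9.5
```

The lever is firmly against its stop. I'll back off and look.

Request:
arm_command(moves=[1,0,0,0,1.5,0,0,0,0,0,-3,0,0,0,-3,0,0,0,-3,0,-2,3.5,0,0,-2,3.5,0,0,-1,3.5,0,0,0,3.5,0,0,0,3.5,0,0,0,3.5,0,0,0,0,0,0])

```text
time: 13.95
ee_pos: [0.5864, 0.3329, 0.1532]
eef_rot: [0.048, 0.999, 0.001, -0.001]
ft_force: [-0.6, 1.0, -0.8]
width: 0.0004
grip_force: 0.0
```

Run:
```python
from h import *
s=r.read_state();print(B(s["ee_pos"]),s["ee_pos"],s["ft_force"],s["time"])
w=r.camera("wrist");np.save("w9.npy",w)
save("w9.png",cv2.resize(w[0:260],(800,406),interpolation=cv2.INTER_CUBIC))
```

```text
[ 42.5 113.4] [0.58640954 0.33291263 0.15322827] [-0.63502981  1.0488803  -0.78252855] 13.95
```

View pics/w9.png

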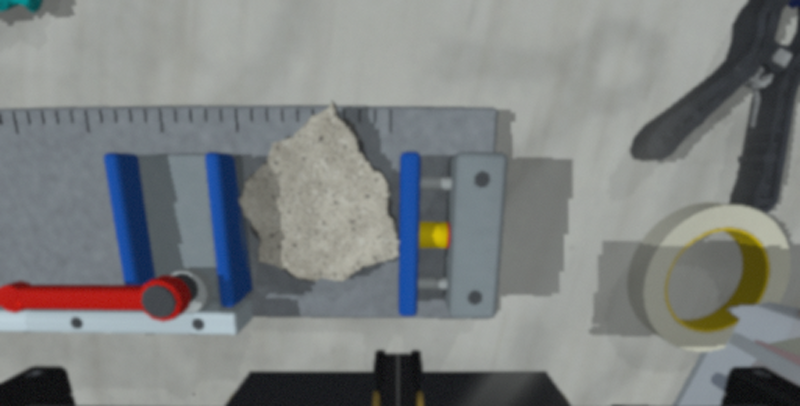

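The lever at (15,297)–(165,297) is parallel to the rail, so it is locked. The sherd is held between jaw and pad, only a sliver of red shows at (450,236), and the arm is clear.

```bash
python3 -c "
from bench import r
print(r.close_job())"
```

```text
the job is handed in; nothing more can be done
None
```

I handed the job in: the lever is locked back at its stop, and the sherd lies flat, held between the carriage and the pad, which is about 7 mm in. My first push took the pad about 10–11 mm in (not to its end), so I eased the carriage back about 3 mm before locking.

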